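# Click the coupling sleeve onto the mixer spindle

### The arm

A 7-joint arm with a two-finger parallel gripper is mounted at the origin on a cart in front of the work surface, level with it; the furniture and walls round the work are solid. World frame = base frame: x ahead of the robot, y to its left, z up, the work surface at z = 0. Lengths are in m, angles in rad, forces in N, time in s.
With the tool pointing down it reaches from about 0.425 to 1.025 m from the base axis. Payload 3.6 kg.
Tool frame: the origin (TCP) lies on the centre line of the jaws, within the pads' length; the fingertips stand env.finger_overhang ahead of it and the grasp point (between the pads) lies 3 mm ahead of it (env.finger_overhang is the distance from the TCP to the fingertips, in m); z points along the fingers, y is the line along which they close (so a half turn about z gives the same grasp; the last joint's range is limited). The gripper opens to 85 mm and grips with 20 to 120 N. Pads are 22 mm wide; open, the fingers measure 114 mm over their backs; the gripper's body (76 mm by 85 mm) begins 54 mm behind the grasp point. The pads swing forward as they close: fully open they stand 13 mm farther back than shut.
Start: joints at [-1.25, 0.591, 0.048, 1.609, -0.033, 0.943, -0.034], TCP at [0.292, 0.664, 0.253] pointing down, gripper open.
Joint ranges: [-2.69, 2.69], [-0.47, 2.24], [-1.27, 1.36], [0.19, 2.51], [-1.53, 4.68], [0.08, 2.07], [-3.09, 3.09]. Speed limits (rad/s): [2.57, 2.57, 3.14, 3.14, 3.14, 3.14, 3.14].

### API

Orientations are given as a unit quaternion [x, y, z, w].
In Python, from plant import env gives the robot as it stands.
- The arm moves only by the tool drive_tool, never from a script. Its argument "increments" is text: rows parted by semicolons, each of 7 numbers parted by spaces: the shift along the tool's x, y, z in cm, then the turn, a rotation vector about the tool's x, y, z in rad, then the opening, from 0 (shut) to 1 (fully open). In form: x y z wx wy wz gripper; .... A call has exactly 5 rows; each row is the pose to reach, as a shift and turn from the pose commanded when the call began, along the tool's axes at that moment; what a row does not reach only later rows make up. A row lasts 1/8 s, in which the tool goes at most 62.5 mm and 10.7 degrees, less where a joint would pass 70% of its speed; a pose out of reach is approached as far as the arm can. A call with a gripper value outside its range is refused whole. The fingers move at their own pace and stop on an object; the grip force is fixed at half the most. Time passes only in rows, so rows that repeat a pose let the fingers close, or fill a call up. It gives the time, the measured TCP pose, the force, the opening and the grip force at its end, in the units of the state.
- env.get_obs(): the state, without advancing time (a new reading comes with each control period).
- env.snapshot(name): name is "scene" or "top" or "wrist"; returns a dict with "img" (384x512x3 uint8, red, green, blue), "z_map" (384x512 float32, m along the optical axis (not along the pixel's ray), 0 where there is no reading), "fx", "fy", "cx", "cy" (pixels), "world_from_camera" (4x4, takes a point from camera to world coordinates). Camera axes: x right, y up, looking along -z (the intrinsics and any distortion apply to the point x, -y, -z); pixel columns grow to the right and rows downward; lengths in m; the calibration is good to about 2 mm. A picture is of the moment at which its call begins.
- env.finish_job(): hands the job in; it is judged then, once.
Trained networks look in a picture, given as the dict that the camera call returned (one of the last four; its "shot" number tells which), for a name from the list of things; names that differ only in an ending like _2 or _b are one class to them, and where a whole thing is asked for, a point or a joint stands for the part that bears it (a point fixed in the world has none). Each returns a list of dicts, best first, with "confidence" (0 to 1); they miss things now and then, are a little off and sometimes report something else, mostly with a low value. They report only what shows in the picture. A call takes as long as a camera call.
- env.regions_of(picture, label): "mask" (384x512 bool, what is visible of it) and "point" ([column, row] in pixels, amid what is visible of it).
The state is a dict: "clock": time; "joint_pos": joint angles; "joint_velocities": joint speeds; "tau": joint torques, N m; "ee_pos": TCP position; "eef_rot": TCP orientation; "contact_force": force on the tool from outside, world axes, zero at the start; "ft_torque": the same for the moment, N m; "gripper_width": finger opening in m; "finger_force": force on a finger pad.
Only numpy, scipy, OpenCV 4.12 (cv2) and the standard library are available. Lean on these libraries where they do the work, as an engineer would, in place of code of your own. Each camera call takes 0.05 s, during which the arm holds its last target. There are 200 camera calls.

### The job

Fit the tall knurled steel sleeve onto the upright spindle of the little white bench mixer drive: thread it on with its open mouth down and slide it down against the spring ring until you feel the spindle's sprung balls click into the groove inside, so that it stays down by itself when you let go. Stop at the click and do not force it: the spindle has a delicate bearing. Leave the flat ring and the black-capped jar where they stand.

Things in the scene. Friction and masses are not known exactly. Their poses are not given: they have to be found in the camera images.
- sleeve: Loose knurled steel sleeve, diameter 38 mm, height 54.5 mm, about 0.10 kg (varies), standing mouth down, the right way up for fitting. Origin at the centre of its underside, z up its axis. Mouth 25.6 mm wide, coned to a 20 mm bore within 5 mm; inner groove 2.8 mm deep from 16.75 to 25.75 mm above the underside; the bore ends at a lip 46.5 mm above the underside (only a 9 mm vent hole goes on).
- sleeve_mid (a point): Centre of the sleeve, on its axis half-way up, 27.25 mm above its underside; grasp across the diameter.
- drive: Fixed white mixer drive: rounded box 110 mm (x) by 130 mm (y), 38 mm high, small black knob in front. Origin under the spindle axis on the worktop, z up. Its bearing stands a push of some 15 N, no more. The balls enter the sleeve's mouth with a hump of about 5 to 11 N, ride on the bore for some 11 mm against the ring's few newtons, then snap into the groove: the push falls by 3 N or more. That is the click.
- drive_spindle (a point): Point on the axis of the upright spindle, 40 mm above the worktop. Spindle 18 mm thick, the last 6 mm tapered to 13 mm. Its tip is 64 mm above this point, give or take 9 mm: it is clamped at another height each time, and this is NOT reported. Three sprung balls stand 2.5 mm out of it, centred 22 mm below its tip. At the click the sleeve's centre is 6 mm above the balls' centres.
- drive_ring (a point): Centre of the top of the dark spring ring round the spindle when it is free, 36.75 mm above the spindle point; 38 mm across. It yields up to 30 mm downwards with about 3 to 5 N and lifts the sleeve again unless the balls hold it. Past the click the push rises to some 7 N within 2 mm, and at 3 mm the lip strikes the spindle's tip, hard. Let go there, the sleeve springs back into the click.
- spacer_mid (a point): Centre of a loose flat aluminium ring, bystander, 54 mm across, 22 mm high, lying on the worktop.
- jar_mid (a point): Centre of a loose specimen jar with a black cap, bystander, 56 mm across, 88 mm high.

How it is judged:
By the outcome, as a careful person would: the job done as asked, in the order asked, and still so for the second after the job is handed in, with the robot touching nothing.
It also fails if it takes over 43 s, if anything falls off the work surface, if the arm or the gripper's body presses on something with over 40 N, if the wrist force passes 120 N, or if a joint passes its speed limit or range.

## Working session

There is one attempt and no reset: what is moved stays moved. The work goes in short steps, Python scripts to look and compute and a tool call to move; the robot and the scene stay as the last step left them, time stands still between calls to the robot, and variables do not carry over. Pictures are saved under pics/ and viewed, at most 10 in all, crops included, and the job is handed in when it is done.

Besides the shell and the picture viewer there is one more tool, called after "Request:" as name(argument=value, ...), one argument or row to a line, values as JSON. drive_tool: Moves the arm, as the interface text tells. Its arguments: {"type":"object","properties":{"increments":{"type":"string"}},"required":["increments"]}

```bash
mkdir -p pics; ls
cat > h.py <<'E'
import numpy as np, cv2
from plant import env
def pts(s,mask):
    r,c=np.nonzero(mask&(s["z_map"]>0)); z=s["z_map"][r,c]
    P=np.stack([(c-s["cx"])/s["fx"]*z,-(r-s["cy"])/s["fy"]*z,-z,np.ones_like(z)],0)
    return (np.array(s["world_from_camera"])@P)[:3].T
def save(s,n): cv2.imwrite("pics/"+n,s["img"][:,:,::-1])
def summ(s,l):
    for d in env.regions_of(s,l)[:2]:
        m=cv2.erode(d["mask"].astype(np.uint8),np.ones((3,3)))>0
        p=pts(s,m)
        if len(p): print(l,round(d["confidence"],2),np.round(d["point"]),len(p),"med",np.round(np.median(p,0),4),"p2",np.round(np.percentile(p,2,0),4),"p98",np.round(np.percentile(p,98,0),4))
E
python3 - <<'E'
from h import *
o=env.get_obs();print({k:np.round(v,3) for k,v in o.items()},env.finger_overhang)
im=[]
for n in("top","scene"):
    s=env.snapshot(n);im.append(s["img"])
    print(n,{k:s[k] for k in s if k not in("img","z_map","world_from_camera")})
    for l in("sleeve","drive","drive_spindle","drive_ring","spacer_mid","jar_mid"): summ(s,l)
cv2.imwrite("pics/a.png",cv2.resize(np.hstack(im)[:,:,::-1],(800,300)))
E
```

```text
pics
{'clock': np.float64(0.0), 'joint_pos': array([-1.249,  0.592,  0.048,  1.61 , -0.033,  0.943, -0.034]), 'joint_velocities': array([-0.001, -0.001,  0.001,  0.   , -0.   ,  0.   ,  0.001]), 'tau': array([-0.0000e+00, -5.4870e+01,  1.5460e+00, -1.9812e+01,  9.0000e-03,
        9.0000e-03,  0.0000e+00]), 'ee_pos': array([0.292, 0.663, 0.252]), 'eef_rot': array([ 0.206,  0.979, -0.001, -0.   ]), 'contact_force': array([ 0.157,  0.266, -0.32 ]), 'ft_torque': array([-0.006, -0.004, -0.011]), 'finger_force': np.float64(0.0), 'gripper_width': np.float64(0.085)} 0.022
top {'fx': 411.3832398442147, 'fy': 411.3832398442147, 'cx': 259.8681983462629, 'cy': 181.31818144893853, 'shot': 1}
sleeve 0.85 [249. 148.] 237 med [ 0.6598 -0.0127  0.0529] p2 [ 0.6481 -0.0272  0.0158] p98 [0.6799 0.003  0.0568]
sleeve 0.63 [152. 219.] 229 med [0.5339 0.2172 0.0211] p2 [0.5094 0.1907 0.0127] p98 [0.556  0.2381 0.0243]
drive 0.91 [251. 243.] 2799 med [0.4518 0.0183 0.0376] p2 [ 0.4019 -0.0408  0.0336] p98 [0.5054 0.0788 0.104 ]
drive_spindle 0.93 [246. 244.] 2808 med [0.4518 0.0184 0.0376] p2 [ 0.4016 -0.
[... 724 characters left out ...]
  0.0583]
drive 0.91 [220. 233.] 2387 med [0.44   0.007  0.0394] p2 [ 0.3959 -0.0478  0.0206] p98 [0.502  0.0732 0.1007]
drive_spindle 0.7 [218. 236.] 2394 med [0.4398 0.0075 0.0394] p2 [ 0.3957 -0.048   0.0211] p98 [0.5013 0.0745 0.0995]
drive_ring 0.58 [223. 238.] 2349 med [0.4397 0.0068 0.0394] p2 [ 0.3958 -0.0484  0.0224] p98 [0.501  0.0728 0.0995]
spacer_mid 0.69 [165. 185.] 243 med [0.53   0.2113 0.0214] p2 [0.5063 0.1872 0.0057] p98 [0.5529 0.2323 0.0265]
spacer_mid 0.15 [220. 235.] 2302 med [0.4399 0.007  0.0395] p2 [ 0.396  -0.0479  0.0233] p98 [0.5006 0.0721 0.099 ]
jar_mid 0.63 [346. 245.] 862 med [ 0.4962 -0.2611  0.0764] p2 [ 0.4867 -0.2853  0.0115] p98 [ 0.5316 -0.2361  0.0909]
```

View pics/a.png

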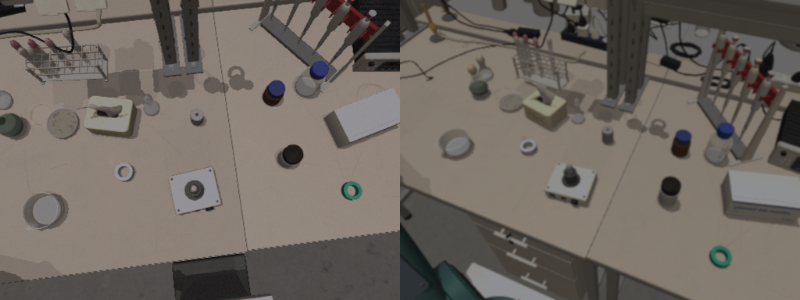

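The top view (half scale) shows the sleeve at about (197,117), the drive with its spindle at (194,187), the flat ring at (124,172) and the jar at (292,155). The network positions agree with this.

Run:
```python
from h import *
for n in("top","scene"):
    s=env.snapshot(n)
    p=pts(s,env.regions_of(s,"sleeve")[0]["mask"]); q=p[p[:,2]>.049]
    print(n,"sleeve top",len(q),np.round((q.min(0)+q.max(0))/2,4),np.round(q.mean(0),4),np.round(np.ptp(q,0),4))
    p=pts(s,env.regions_of(s,"drive")[0]["mask"])
    for lo,hi in((.084,.2),(.06,.082)):
        q=p[(p[:,2]>lo)&(p[:,2]<hi)]
        print(lo,len(q),np.round((q.min(0)+q.max(0))/2,4),np.round(q.mean(0),4),np.round(np.ptp(q,0),4),np.round(np.sort(q[:,2])[-12:],4))
s=env.snapshot("wrist")
o=env.get_obs();from scipy.spatial.transform import Rotation as R
T=np.eye(4);T[:3,:3]=R.from_quat(o["eef_rot"]).as_matrix();T[:3,3]=o["ee_pos"]
print(np.round(np.linalg.inv(T)@s["world_from_camera"],3),s["fx"])
d=np.array([.661,-.013,.20])-o["ee_pos"];print(T[:3,:3].T@d*100)
```

```text
top sleeve top 203 [ 0.6669 -0.0123  0.0535] [ 0.6664 -0.0128  0.0538] [0.0369 0.0362 0.0085]Traceback (most recent call last):
  File "<stdin>", line 9, in <module>
    return umr_minimum(a, axis, None, out, keepdims, initial, where)
ValueError: zero-size array to reduction operation minimum which has no identity
```

Request:
drive_tool(
  increments="-61.6 -46.8 3 0 0 0 1;-61.6 -46.8 3 0 0 0 1;-61.6 -46.8 3 0 0 0 1;-61.6 -46.8 3 0 0 0 1;-61.6 -46.8 3 0 0 0 1",
)

```text
clock: 1.48
ee_pos: [0.4446, 0.3888, 0.2415]
eef_rot: [0.206, 0.979, 0.0, 0.0]
contact_force: [0.6, 0.2, 0.6]
gripper_width: 0.0853
finger_force: 0.0
```

Request:
drive_tool(
  increments="-36.5 -27.8 2 0 0 0 1;-36.5 -27.8 2 0 0 0 1;-36.5 -27.8 2 0 0 0 1;-36.5 -27.8 2 0 0 0 1;-36.5 -27.8 2 0 0 0 1",
)

```text
clock: 2.1
ee_pos: [0.5958, 0.1156, 0.2279]
eef_rot: [0.206, 0.979, 0.0, 0.0]
contact_force: [1.0, 0.2, 0.7]
gripper_width: 0.0854
finger_force: 0.0
```

Request:
drive_tool(
  increments="-5.2 -4 2 0 0 0 1;-5.2 -4 2 0 0 0 1;-5.2 -4 2 0 0 0 1;-5.2 -4 2 0 0 0 1;-5.2 -4 2 0 0 0 1",
)

```text
clock: 2.72
ee_pos: [0.6257, 0.062, 0.208]
eef_rot: [0.204, 0.979, 0.001, 0.0]
contact_force: [-0.5, -0.4, 0.1]
gripper_width: 0.0854
finger_force: 0.0
```

```bash
cat >> h.py <<'E'
from scipy.spatial.transform import Rotation as R
def tool():
    o=env.get_obs();T=np.eye(4);T[:3,:3]=R.from_quat(o["eef_rot"]).as_matrix();T[:3,3]=o["ee_pos"];return T
def st():
    o=env.get_obs();print({k:np.round(o[k],4).tolist() for k in("clock","joint_pos","ee_pos","eef_rot","contact_force","ft_torque","gripper_width","finger_force")})
def circ(q):
    A=np.c_[2*q[:,:2],np.ones(len(q))];x=np.linalg.lstsq(A,(q[:,:2]**2).sum(1),rcond=None)[0]
    return x[:2]
def band(p,lo,hi,n):
    q=p[(p[:,2]>lo)&(p[:,2]<hi)]
    if len(q)>3: print(n,len(q),"mid",np.round((q.min(0)+q.max(0))/2,4),"mean",np.round(q.mean(0),4),"ptp",np.round(np.ptp(q,0),4),"zmax",np.round(np.sort(q[:,2])[-5:],4))
E
python3 - <<'E'
from h import *
st();T=tool()
s=env.snapshot("wrist");save(s,"w1.png")
print(np.round(np.linalg.inv(T)@s["world_from_camera"],3),s["fx"])
for n,ss in(("wrist",s),("top",env.snapshot("top")),("scene",env.snapshot("scene"))):
    p=pts(ss,ss["z_map"]>0)
    q=p[np.hypot(p[:,0]-.666,p[:,1]+.0125)<.027]; band(q,.049,.06,n+" sleeve")
    q=p[np.hypot(p[:,0]-.45,p[:,1]-.018)<.035]; band(q,.084,.13,n+" tip"); band(q,.068,.081,n+" ring")
E
```

```text
{'clock': 2.725, 'joint_pos': [-0.2298, 0.5235, 0.0843, 1.874, -0.0634, 0.7462, 1.0492], 'ee_pos': [0.6257, 0.062, 0.208], 'eef_rot': [0.2043, 0.9789, 0.0005, 0.0], 'contact_force': [-0.5387, -0.409, 0.0595], 'ft_torque': [-0.0111, 0.0063, -0.0252], 'gripper_width': 0.0854, 'finger_force': 0.0}
[[-0.     0.963  0.269  0.068]
 [ 1.     0.     0.001  0.001]
 [ 0.001  0.269 -0.963 -0.121]
 [ 0.     0.     0.     1.   ]] 336.99330448217677
wrist sleeve 1301 mid [ 0.6668 -0.0142  0.0532] mean [ 0.6659 -0.013   0.0542] ptp [0.0376 0.0382 0.0083] zmax [0.0563 0.0563 0.0564 0.0565 0.0574]
wrist ring 513 mid [0.4661 0.0146 0.0735] mean [0.4684 0.0138 0.076 ] ptp [0.0159 0.0292 0.0106] zmax [0.0784 0.0784 0.0785 0.0785 0.0788]
top sleeve 123 mid [ 0.6672 -0.0183  0.0537] mean [ 0.6657 -0.0194  0.0539] ptp [0.0377 0.0251 0.0085] zmax [0.0565 0.0567 0.0567 0.0569 0.0579]
scene sleeve 146 mid [ 0.6657 -0.0153  0.0545] mean [ 0.6642 -0.0158  0.0551] ptp [0.0384 0.036  0.0108] zmax [0.0583 0.0584 0.0585 0.0588 0.0599]
scene tip 96 mid [0.4533 0.0168 0.1001] mean [0.4507 0.0151 0.1019] ptp [0.0169 0.0208 0.0299] zmax [0.1119 0.112  0.1123 0.1131 0.1151]
scene ring 128 mid [0.454  0.0173 0.0747] mean [0.4496 0.0145 0.0769] ptp [0.0389 0.0378 0.012 ] zmax [0.0804 0.0804 0.0806 0.0806 0.0807]
```

View pics/w1.png

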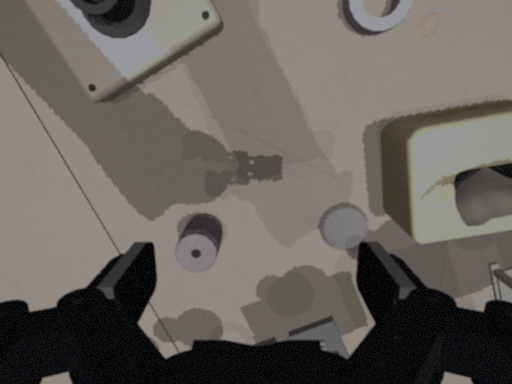

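Wrist view: the sleeve's top is at (197,248), clear of the bottle at (345,228), and the drive is in the upper left. I'll move above the sleeve.

Request:
drive_tool(
  increments="-6.8 -5.3 0 0 0 0 1;-6.8 -5.3 5 0 0 0 1;-6.8 -5.3 9 0 0 0 1;-6.8 -5.3 9 0 0 0 1;-6.8 -5.3 9 0 0 0 1",
)

```text
clock: 3.5
ee_pos: [0.6679, -0.0154, 0.1189]
eef_rot: [0.205, 0.979, 0.0, 0.001]
contact_force: [-0.0, 1.3, -0.2]
gripper_width: 0.0853
finger_force: 0.0
```

Run:
```python
from h import *
st();T=tool()
s=env.snapshot("wrist");save(s,"w2.png")
p=pts(s,s["z_map"]>0)
q=p[np.hypot(p[:,0]-.666,p[:,1]+.0125)<.024]; band(q,.049,.06,"sleeve")
q=q[(q[:,2]>.049)&(q[:,2]<.06)]
for c in((q.min(0)+q.max(0))/2,q.mean(0)): print("tool offs cm",np.round(100*T[:3,:3].T@(c-T[:3,3]),2))
```

```text
{'clock': 3.5, 'joint_pos': [-0.0926, 0.6799, 0.0713, 1.833, -0.0767, 0.6295, 1.182], 'ee_pos': [0.6679, -0.0154, 0.1189], 'eef_rot': [0.2053, 0.9787, 0.0004, 0.0009], 'contact_force': [-0.0439, 1.2958, -0.2362], 'ft_torque': [-0.0083, -0.0446, 0.0079], 'gripper_width': 0.0853, 'finger_force': 0.0}
sleeve 3024 mid [ 0.6669 -0.014   0.0529] mean [ 0.666  -0.0136  0.0543] ptp [0.038  0.0373 0.0077] zmax [0.0562 0.0562 0.0563 0.0565 0.0567]
tool offs cm [0.16 0.08 6.6 ]
tool offs cm [0.25 0.08 6.46]
```

View pics/w2.png

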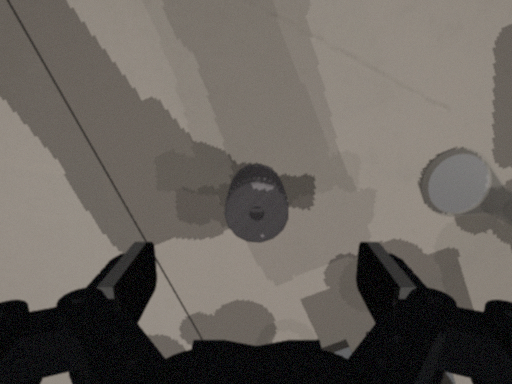

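The sleeve top is at (257,210), centred between the jaws. I'll go down and grip.

Request:
drive_tool(
  increments="0.2 0.1 4.5 0 0 0 1;0.2 0.1 8.6 0 0 0 1;0.2 0.1 8.6 0 0 0 1;0.2 0.1 8.6 0 0 0 1;0.2 0.1 8.6 0 0 0 1",
)

```text
clock: 4.18
ee_pos: [0.6675, -0.0145, 0.0342]
eef_rot: [0.206, 0.979, 0.0, 0.002]
contact_force: [0.5, 0.3, 0.3]
gripper_width: 0.0851
finger_force: 0.0
```

Request:
drive_tool(
  increments="0 0 0 0 0 0 0.3;0 0 0 0 0 0 0.2;0 0 0 0 0 0 0.2;0 0 0 0 0 0 0.2;0 0 0 0 0 0 0.2",
)

```text
clock: 4.8
ee_pos: [0.666, -0.0146, 0.0322]
eef_rot: [0.206, 0.979, 0.0, 0.0]
contact_force: [0.1, 0.9, 5.6]
gripper_width: 0.037
finger_force: 60.4
```

Request:
drive_tool(
  increments="0 0 -6 0 0 0 0.2;0 0 -12 0 0 0 0.2;3 -1 -18 0 0 0 0.2;8 -3 -19 0 0 0 0.2;14.8 -5.6 -19 0 0 0 0.2",
)

```text
clock: 5.42
ee_pos: [0.5178, -0.0066, 0.223]
eef_rot: [0.206, 0.979, 0.001, 0.002]
contact_force: [-0.0, 0.6, -0.6]
gripper_width: 0.0371
finger_force: 60.7
```

Request:
drive_tool(
  increments="0 0 0 0 0 0 0.2;0 0 0 0 0 0 0.2;0 0 0 0 0 0 0.2;0 0 0 0 0 0 0.2;0 0 0 0 0 0 0.2",
)

```text
clock: 6.05
ee_pos: [0.5187, -0.0067, 0.2214]
eef_rot: [0.206, 0.979, -0.0, 0.0]
contact_force: [0.4, -0.4, -1.9]
gripper_width: 0.0371
finger_force: 60.6
```

Run:
```python
from h import *
st();T=tool()
s=env.snapshot("wrist");save(s,"w3.png")
for n,ss in(("wrist",s),("top",env.snapshot("top")),("scene",env.snapshot("scene"))):
    p=pts(ss,ss["z_map"]>0)
    q=p[np.hypot(p[:,0]-.453,p[:,1]-.017)<.03]; band(q,.084,.125,n+" tip"); band(q,.068,.081,n+" ring")
    q=q[(q[:,2]>.084)&(q[:,2]<.125)]
    if len(q):
        zm=np.percentile(q[:,2],95); t=q[q[:,2]>zm-.003]; print("  top slab",len(t),np.round((t.min(0)+t.max(0))/2,4),t.mean(0).round(4),np.ptp(t,0).round(4))
st()
```

```text
{'clock': 6.05, 'joint_pos': [-0.1447, 0.3796, 0.0906, 2.1023, -0.0544, 0.6616, 1.1383], 'ee_pos': [0.5187, -0.0067, 0.2214], 'eef_rot': [0.206, 0.9786, -0.0, 0.0001], 'contact_force': [0.3829, -0.3773, -1.8812], 'ft_torque': [0.0234, 0.0048, 0.0498], 'gripper_width': 0.0371, 'finger_force': 60.6485}
wrist tip 664 mid [0.456  0.0178 0.099 ] mean [0.4548 0.0182 0.1055] ptp [0.0206 0.0211 0.0249] zmax [0.111  0.1112 0.1113 0.1114 0.1114]
wrist ring 1143 mid [0.4548 0.0179 0.0734] mean [0.4544 0.0181 0.0765] ptp [0.0372 0.0375 0.0104] zmax [0.0785 0.0785 0.0785 0.0786 0.0786]
  top slab 370 [0.4546 0.0184 0.1095] [0.4547 0.0181 0.1094] [0.0141 0.0146 0.0039]
scene tip 97 mid [0.4531 0.0161 0.0991] mean [0.4506 0.0151 0.1017] ptp [0.0178 0.0194 0.0282] zmax [0.112  0.1121 0.1124 0.1128 0.1132]
scene ring 128 mid [0.454  0.0166 0.0745] mean [0.4496 0.0147 0.0767] ptp [0.0376 0.0386 0.0126] zmax [0.0802 0.0802 0.0805 0.0808 0.0808]
  top slab 28 [0.4544 0.0168 0.1111] [0.4538 0.017  0.1108] [0.0122 0.0132 0.0041]
{'clock': 6.2, 'joint_pos': [-0.1448, 0.379, 0.0906, 2.1032, -0.0544, 0.6615, 1.1383], 'ee_pos': [0.5181, -0.0067, 0.2215], 'eef_rot': [0.2059, 0.9786, -0.0, -0.0], 'contact_force': [0.0262, 0.26, -1.1317], 'ft_torque': [0.0243, -0.0102, 0.0387], 'gripper_width': 0.0372, 'finger_force': 60.6493}
```

View pics/w3.png

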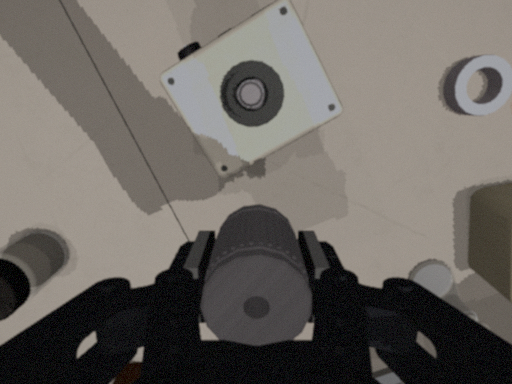

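Wrist view: spindle tip at (250,93), ring around it, and the sleeve held straight with its top centre at about (257,308). Next I'll check where the sleeve sits in the hand.

Run:
```python
from h import *
T=tool()
s=env.snapshot("wrist")
p=pts(s,s["z_map"]>0); t=(p-T[:3,3])@T[:3,:3]
q=t[(np.abs(t[:,2]+.022)<.004)&(np.hypot(t[:,0],t[:,1])<.0235)]
print(len(q),q.mean(0).round(4),((q.min(0)+q.max(0))/2).round(4),np.ptp(q,0).round(4))
tops=t[(np.abs(t[:,2]+.022)<.004)&(np.hypot(t[:,0],t[:,1])<.016)]
A=np.c_[tops[:,:2],np.ones(len(tops))];print("plane",np.linalg.lstsq(A,tops[:,2],rcond=None)[0].round(4))
c=np.array([.4547,.0182,.160]);print("to spindle cm",(100*T[:3,:3].T@(c-T[:3,3])).round(2))
```

```text
8296 [ 0.0019  0.0006 -0.022 ] [ 0.0008  0.0006 -0.0219] [0.0352 0.0427 0.0078]
plane [-0.0043  0.0002 -0.0222]
to spindle cm [ 6.81 -0.28  6.15]
```

Request:
drive_tool(
  increments="4 -0.2 0 0 0 0 0.2;6.7 -0.3 2 0 0 0 0.2;6.7 -0.3 6 0 0 0 0.2;6.7 -0.3 6 0 0 0 0.2;6.7 -0.3 6 0 0 0 0.2",
)

```text
clock: 6.88
ee_pos: [0.4564, 0.0175, 0.1623]
eef_rot: [0.206, 0.979, 0.0, 0.001]
contact_force: [1.0, 0.6, -0.6]
gripper_width: 0.0371
finger_force: 60.6
```

Run:
```python
from h import *
s=env.snapshot("wrist");save(s,"w4.png")
s=env.snapshot("scene");save(s,"s4.png")
c=s["img"][150:290,160:320];a=cv2.resize(c,(640,560),interpolation=cv2.INTER_CUBIC)
cv2.imwrite("pics/s4c.png",a[:,:,::-1])
st();T=tool();c=np.array([.4547,.0182,.160]);print((100*T[:3,:3].T@(c-T[:3,3])).round(2))
```

```text
{'clock': 6.975, 'joint_pos': [-0.1923, 0.4119, 0.0704, 2.2761, -0.0642, 0.4524, 1.0853], 'ee_pos': [0.4568, 0.0175, 0.1628], 'eef_rot': [0.2062, 0.9785, 0.0004, 0.0014], 'contact_force': [-0.4845, 0.0379, -1.2472], 'ft_torque': [0.0296, 0.0189, -0.0657], 'gripper_width': 0.037, 'finger_force': 60.6412}
[ 0.22 -0.02  0.28]
```

View pics/s4c.png

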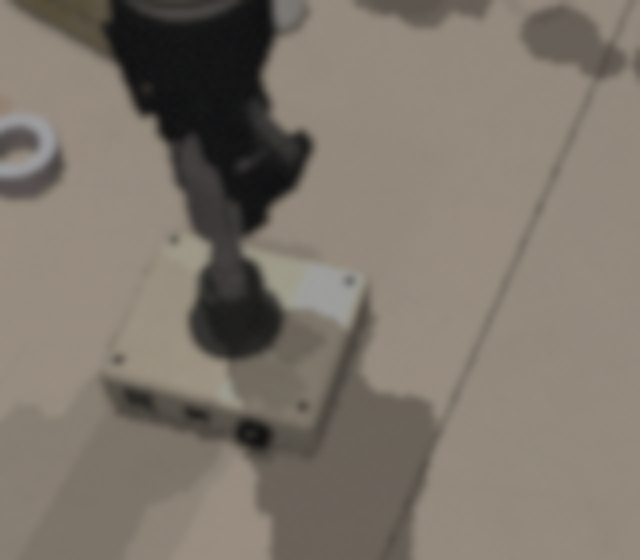

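The scene crop shows the sleeve right above the spindle at about (228,270). I'll start down.

Request:
drive_tool(
  increments="0.1 0 0.6 0 0 0 0.2;0.1 0 1.2 0 0 0 0.2;0.1 0 1.8 0 0 0 0.2;0.1 0 2.4 0 0 0 0.2;0.1 0 2.6 0 0 0 0.2",
)

```text
clock: 7.6
ee_pos: [0.4542, 0.018, 0.135]
eef_rot: [0.206, 0.979, -0.0, -0.0]
contact_force: [0.9, 0.4, -1.4]
gripper_width: 0.0374
finger_force: 60.7
```

Request:
drive_tool(
  increments="0 0 0.1 0 0 0 0.2;0 0 0.2 0 0 0 0.2;0 0 0.3 0 0 0 0.2;0 0 0.4 0 0 0 0.2;0 0 0.4 0 0 0 0.2",
)

```text
clock: 8.22
ee_pos: [0.4544, 0.018, 0.1316]
eef_rot: [0.206, 0.979, -0.0, 0.0]
contact_force: [0.3, -0.4, -0.3]
gripper_width: 0.0375
finger_force: 60.7
```

Request:
drive_tool(
  increments="0 0 0.1 0 0 0 0.2;0 0 0.2 0 0 0 0.2;0 0 0.3 0 0 0 0.2;0 0 0.4 0 0 0 0.2;0 0 0.5 0 0 0 0.2",
)

```text
clock: 8.85
ee_pos: [0.4544, 0.018, 0.1265]
eef_rot: [0.206, 0.979, -0.0, -0.0]
contact_force: [0.0, 0.5, -1.8]
gripper_width: 0.0373
finger_force: 60.7
```

Request:
drive_tool(
  increments="0 0 0.1 0 0 0 0.2;0 0 0.15 0 0 0 0.2;0 0 0.2 0 0 0 0.2;0 0 0.2 0 0 0 0.2;0 0 0.2 0 0 0 0.2",
)

```text
clock: 9.48
ee_pos: [0.4545, 0.018, 0.1246]
eef_rot: [0.206, 0.979, 0.0, 0.0]
contact_force: [0.3, 0.0, -0.9]
gripper_width: 0.0371
finger_force: 60.7
```

Request:
drive_tool(
  increments="0 0 0.05 0 0 0 0.2;0 0 0.1 0 0 0 0.2;0 0 0.15 0 0 0 0.2;0 0 0.2 0 0 0 0.2;0 0 0.2 0 0 0 0.2",
)

```text
clock: 10.1
ee_pos: [0.4544, 0.018, 0.1225]
eef_rot: [0.206, 0.979, -0.0, -0.0]
contact_force: [0.0, 0.9, -2.1]
gripper_width: 0.0371
finger_force: 60.7
```

Request:
drive_tool(
  increments="0 0 0.05 0 0 0 0.2;0 0 0.1 0 0 0 0.2;0 0 0.15 0 0 0 0.2;0 0 0.2 0 0 0 0.2;0 0 0.2 0 0 0 0.2",
)

```text
clock: 10.72
ee_pos: [0.4544, 0.018, 0.1206]
eef_rot: [0.206, 0.979, -0.0, -0.0]
contact_force: [-0.2, -0.3, -0.9]
gripper_width: 0.0375
finger_force: 60.7
```

Request:
drive_tool(
  increments="0 0 0.05 0 0 0 0.2;0 0 0.1 0 0 0 0.2;0 0 0.15 0 0 0 0.2;0 0 0.2 0 0 0 0.2;0 0 0.2 0 0 0 0.2",
)

```text
clock: 11.35
ee_pos: [0.4538, 0.0179, 0.1185]
eef_rot: [0.206, 0.979, -0.0, -0.001]
contact_force: [-0.9, -1.6, 0.6]
gripper_width: 0.037
finger_force: 60.9
```

Request:
drive_tool(
  increments="0 0 0.05 0 0 0 0.2;0 0 0.1 0 0 0 0.2;0 0 0.1 0 0 0 0.2;0 0 0.1 0 0 0 0.2;0 0 0.1 0 0 0 0.2",
)

```text
clock: 11.98
ee_pos: [0.4541, 0.018, 0.1176]
eef_rot: [0.206, 0.979, -0.0, -0.0]
contact_force: [-2.8, -0.6, 4.3]
gripper_width: 0.0371
finger_force: 61.1
```

Request:
drive_tool(
  increments="0 0 0.05 0 0 0 0.2;0 0 0.1 0 0 0 0.2;0 0 0.1 0 0 0 0.2;0 0 0.1 0 0 0 0.2;0 0 0.1 0 0 0 0.2",
)

```text
clock: 12.6
ee_pos: [0.4544, 0.018, 0.1165]
eef_rot: [0.206, 0.979, -0.0, -0.0]
contact_force: [-2.5, -0.7, 0.5]
gripper_width: 0.0372
finger_force: 61.0
```

```bash
python3 -c "
from h import *;st()"
```

```text
{'clock': 12.6, 'joint_pos': [-0.1786, 0.5017, 0.0518, 2.3066, -0.0757, 0.3348, 1.0943], 'ee_pos': [0.4544, 0.018, 0.1165], 'eef_rot': [0.2059, 0.9786, -0.0, -0.0], 'contact_force': [-2.4642, -0.6735, 0.512], 'ft_torque': [-0.1277, 0.502, 0.045], 'gripper_width': 0.0372, 'finger_force': 60.9998}
```

The hump has passed at about 5.5 N. I'll ride on and relieve the small side force.

Request:
drive_tool(
  increments="0.04 0 0.1 0 0 0 0.2;0.04 0 0.2 0 0 0 0.2;0.04 0 0.3 0 0 0 0.2;0.04 0 0.4 0 0 0 0.2;0.04 0 0.4 0 0 0 0.2",
)

```text
clock: 13.22
ee_pos: [0.4542, 0.0182, 0.1124]
eef_rot: [0.206, 0.979, 0.0, 0.0]
contact_force: [-1.5, 0.6, -1.1]
gripper_width: 0.0372
finger_force: 60.7
```

Request:
drive_tool(
  increments="0 0 0.1 0 0 0 0.2;0 0 0.2 0 0 0 0.2;0 0 0.3 0 0 0 0.2;0 0 0.3 0 0 0 0.2;0 0 0.3 0 0 0 0.2",
)

```text
clock: 13.85
ee_pos: [0.4541, 0.0182, 0.1096]
eef_rot: [0.206, 0.979, 0.0, 0.0]
contact_force: [-1.2, -0.7, -0.7]
gripper_width: 0.0372
finger_force: 60.7
```

Request:
drive_tool(
  increments="0 0 0.05 0 0 0 0.2;0 0 0.1 0 0 0 0.2;0 0 0.15 0 0 0 0.2;0 0 0.15 0 0 0 0.2;0 0 0.15 0 0 0 0.2",
)

```text
clock: 14.48
ee_pos: [0.4542, 0.0182, 0.1082]
eef_rot: [0.206, 0.979, 0.0, 0.0]
contact_force: [-0.1, 0.2, 2.7]
gripper_width: 0.0372
finger_force: 61.0
```

Request:
drive_tool(
  increments="0 0 0.05 0 0 0 0.2;0 0 0.1 0 0 0 0.2;0 0 0.1 0 0 0 0.2;0 0 0.1 0 0 0 0.2;0 0 0.1 0 0 0 0.2",
)

```text
clock: 15.1
ee_pos: [0.4541, 0.0182, 0.1071]
eef_rot: [0.206, 0.979, 0.0, 0.0]
contact_force: [-1.6, -0.4, 2.2]
gripper_width: 0.0371
finger_force: 61.0
```

Request:
drive_tool(
  increments="0 0 0.05 0 0 0 0.2;0 0 0.1 0 0 0 0.2;0 0 0.1 0 0 0 0.2;0 0 0.1 0 0 0 0.2;0 0 0.1 0 0 0 0.2",
)

```text
clock: 15.72
ee_pos: [0.4542, 0.0182, 0.1061]
eef_rot: [0.206, 0.979, 0.0, 0.0]
contact_force: [-0.3, 0.2, 0.7]
gripper_width: 0.0376
finger_force: 61.0
```

Request:
drive_tool(
  increments="0 0 0.05 0 0 0 0.2;0 0 0.1 0 0 0 0.2;0 0 0.1 0 0 0 0.2;0 0 0.1 0 0 0 0.2;0 0 0.1 0 0 0 0.2",
)

```text
clock: 16.35
ee_pos: [0.4542, 0.0182, 0.1051]
eef_rot: [0.206, 0.979, 0.0, 0.0]
contact_force: [-0.7, 0.1, 2.6]
gripper_width: 0.0374
finger_force: 61.0
```

Request:
drive_tool(
  increments="0 0 0.05 0 0 0 0.2;0 0 0.1 0 0 0 0.2;0 0 0.1 0 0 0 0.2;0 0 0.1 0 0 0 0.2;0 0 0.1 0 0 0 0.2",
)

```text
clock: 16.98
ee_pos: [0.4541, 0.0182, 0.1041]
eef_rot: [0.206, 0.979, 0.0, 0.0]
contact_force: [-0.5, -0.1, 1.8]
gripper_width: 0.0371
finger_force: 60.9
```

Request:
drive_tool(
  increments="0 0 0.05 0 0 0 0.2;0 0 0.1 0 0 0 0.2;0 0 0.1 0 0 0 0.2;0 0 0.1 0 0 0 0.2;0 0 0.1 0 0 0 0.2",
)

```text
clock: 17.6
ee_pos: [0.4541, 0.0182, 0.103]
eef_rot: [0.206, 0.979, 0.0, 0.0]
contact_force: [-0.6, -0.5, 1.2]
gripper_width: 0.0369
finger_force: 60.8
```

Request:
drive_tool(
  increments="0 0 0.05 0 0 0 0.2;0 0 0.1 0 0 0 0.2;0 0 0.1 0 0 0 0.2;0 0 0.1 0 0 0 0.2;0 0 0.1 0 0 0 0.2",
)

```text
clock: 18.23
ee_pos: [0.4541, 0.0182, 0.102]
eef_rot: [0.206, 0.979, -0.0, 0.0]
contact_force: [0.8, 0.6, -2.1]
gripper_width: 0.0373
finger_force: 60.6
```

```bash
python3 -c "
from h import *
for i in range(4): env.snapshot('wrist');print(env.get_obs()['contact_force'].round(1),env.get_obs()['ee_pos'].round(4))"
```

```text
[-0.2 -0.  -2.5] [0.4542 0.0182 0.102 ]
[ 0.5  0.5 -1.7] [0.4541 0.0182 0.102 ]
[ 0.2 -0.6 -0.3] [0.4541 0.0182 0.1021]
[ 0.4 -0.1 -0.6] [0.4541 0.0182 0.1021]
```

Request:
drive_tool(
  increments="0 0 0.02 0 0 0 0.2;0 0 0.05 0 0 0 0.2;0 0 0.05 0 0 0 0.2;0 0 0.05 0 0 0 0.2;0 0 0.05 0 0 0 0.2",
)

```text
clock: 19.05
ee_pos: [0.4541, 0.0182, 0.1016]
eef_rot: [0.206, 0.979, 0.0, 0.0]
contact_force: [0.4, -0.1, -2.2]
gripper_width: 0.0377
finger_force: 60.6
```

```bash
python3 -c "
from h import *
for i in range(4): env.snapshot('wrist');print(env.get_obs()['contact_force'].round(1),env.get_obs()['ee_pos'].round(4))"
```

```text
[-1.  -0.3 -1.5] [0.4541 0.0182 0.1016]
[ 0.1 -0.2 -1.4] [0.4541 0.0182 0.1016]
[-0.3 -0.8 -2.2] [0.4541 0.0182 0.1016]
[ 0.  -0.9 -1.9] [0.4541 0.0182 0.1016]
```

Request:
drive_tool(
  increments="0 0 0.02 0 0 0 0.2;0 0 0.05 0 0 0 0.2;0 0 0.05 0 0 0 0.2;0 0 0.05 0 0 0 0.2;0 0 0.05 0 0 0 0.2",
)

```text
clock: 19.88
ee_pos: [0.454, 0.0182, 0.101]
eef_rot: [0.206, 0.979, -0.0, -0.0]
contact_force: [0.3, -0.3, -3.2]
gripper_width: 0.0374
finger_force: 60.6
```

```bash
python3 -c "
from h import *
for i in range(4): env.snapshot('wrist');print(env.get_obs()['contact_force'].round(1),env.get_obs()['ee_pos'].round(4))"
```

```text
[ 1.1 -0.1 -3.1] [0.454  0.0181 0.101 ]
[ 2.1 -0.2 -3.8] [0.454  0.0181 0.101 ]
[ 0.5  0.9 -3.2] [0.454  0.0181 0.101 ]
[ 0.2 -0.2 -2.8] [0.4539 0.0181 0.101 ]
```

Request:
drive_tool(
  increments="0 0 0.02 0 0 0 0.2;0 0 0.05 0 0 0 0.2;0 0 0.05 0 0 0 0.2;0 0 0.05 0 0 0 0.2;0 0 0.05 0 0 0 0.2",
)

```text
clock: 20.7
ee_pos: [0.4539, 0.0181, 0.1005]
eef_rot: [0.206, 0.979, -0.0, -0.0]
contact_force: [-1.1, -0.8, -2.2]
gripper_width: 0.0372
finger_force: 60.5
```

```bash
python3 -c "
from h import *
for i in range(4): env.snapshot('wrist');print(env.get_obs()['contact_force'].round(1),env.get_obs()['ee_pos'].round(4))"
```

```text
[-0.3 -0.7 -2.7] [0.4539 0.0181 0.1005]
[-0.4 -1.2 -3. ] [0.4538 0.0181 0.1005]
[-0.3 -0.7 -2.2] [0.4539 0.0181 0.1005]
[-0.2  0.3 -2.6] [0.4539 0.0181 0.1005]
```

Request:
drive_tool(
  increments="0 0 0.03 0 0 0 0.2;0 0 0.05 0 0 0 0.2;0 0 0.05 0 0 0 0.2;0 0 0.05 0 0 0 0.2;0 0 0.05 0 0 0 0.2",
)

```text
clock: 21.52
ee_pos: [0.4539, 0.0181, 0.1001]
eef_rot: [0.206, 0.979, -0.0, -0.0]
contact_force: [-1.2, -0.1, 0.0]
gripper_width: 0.037
finger_force: 60.7
```

```bash
python3 -c "
from h import *
for i in range(4): env.snapshot('wrist');print(env.get_obs()['contact_force'].round(1),env.get_obs()['ee_pos'].round(4))"
```

```text
[-1.1 -1.2 -1. ] [0.4539 0.0181 0.1001]
[-1.5 -0.2 -0.2] [0.4539 0.0181 0.1001]
[-2.2 -0.1 -1.2] [0.4539 0.0181 0.1001]
[-2.  -0.5 -0.3] [0.4539 0.0181 0.1001]
```

The net force is now about zero and rising with depth, so the sleeve is seated in the click. I'll release it.

Request:
drive_tool(
  increments="0 0 0 0 0 0 0.6;0 0 0 0 0 0 1;0 0 0 0 0 0 1;0 0 0 0 0 0 1;0 0 0 0 0 0 1",
)

```text
clock: 22.35
ee_pos: [0.4541, 0.0182, 0.1001]
eef_rot: [0.206, 0.979, 0.0, 0.0]
contact_force: [-0.4, 0.1, 0.7]
gripper_width: 0.0849
finger_force: 0.0
```

Request:
drive_tool(
  increments="0 0 -2 0 0 0 1;0 0 -5 0 0 0 1;0 0 -9 0 0 0 1;0 0 -13 0 0 0 1;0 0 -13 0 0 0 1",
)

```text
clock: 22.98
ee_pos: [0.4561, 0.0184, 0.2328]
eef_rot: [0.206, 0.979, 0.001, 0.003]
contact_force: [0.9, -0.7, -1.2]
gripper_width: 0.0854
finger_force: 0.0
```

Run:
```python
from h import *
st()
for n in("wrist","scene"):
    s=env.snapshot(n); save(s,"f_%s.png"%n)
    p=pts(s,s["z_map"]>0); q=p[np.hypot(p[:,0]-.4547,p[:,1]-.018)<.025]; band(q,.105,.14,n)
    if n=="wrist": w=s["img"]
    else: i=s["img"]
cv2.imwrite("pics/f.png",cv2.resize(np.hstack([w,i])[:,:,::-1],(800,300)))
```

```text
{'clock': 22.975, 'joint_pos': [-0.217, 0.2864, 0.0948, 2.2218, -0.0459, 0.6281, 1.0669], 'ee_pos': [0.4561, 0.0184, 0.2328], 'eef_rot': [0.206, 0.9786, 0.0013, 0.0033], 'contact_force': [0.8543, -0.6786, -1.1886], 'ft_torque': [0.0194, -0.0328, 0.0112], 'gripper_width': 0.0854, 'finger_force': 0.0}
wrist 2304 mid [0.4545 0.0186 0.1147] mean [0.4532 0.0191 0.1208] ptp [0.0379 0.0381 0.019 ] zmax [0.1241 0.1241 0.1241 0.1242 0.1242]
scene 282 mid [0.4538 0.0169 0.116 ] mean [0.4508 0.0152 0.1203] ptp [0.0388 0.0378 0.0219] zmax [0.1257 0.1258 0.1258 0.1262 0.1269]
```

View pics/f.png

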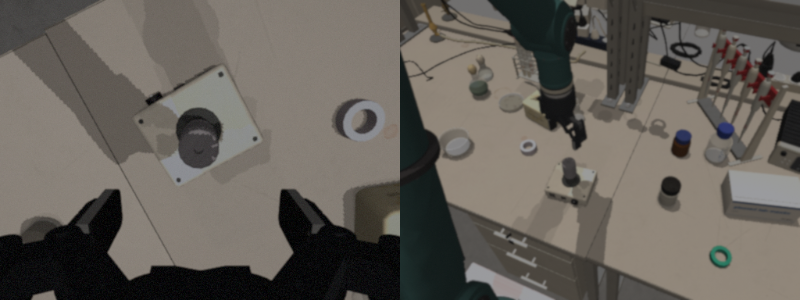

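The sleeve (wrist view, about (198,150)) stands on the drive with its top at about 0.122 m. That is the click height (sprung up it would be 0.131 m), and the flat ring and jar have not moved.

```bash
python3 -c "
from plant import env
print(env.finish_job())"
```

```text
the job is handed in; nothing more can be done
None
```

The sleeve is clicked onto the spindle and stayed down after release; the highest push I read was about 5.5 N, the ring and jar were not touched, and the job was handed in at about 23 s.

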